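# Tip a manifold block into its fixture, slide it home and clamp it

## Task

The bored aluminium manifold block stands on end in the bench fixture, its toggle clamp open. Working only by pushing with the fingers, never picking anything up: tip the block over towards the clamp so that it lies flat on the white rest strips between the two rails, slide it along until its nose is fully home against the end stop, and only then push the raised clamp handle over and down until the clamp is fully shut and holding the block. Leave the tools and other things around the fixture where they are.

Things in the scene. Friction and masses are not known exactly. Their poses are not given: they have to be found in the camera images.
- manifold: The work: bored aluminium manifold block, 50 x 76 x 95 mm, about 0.8 kg, standing on its small end, 95 mm tall. Origin: centre of the underside as it stands; its z runs up the 95 mm length, x along the 50 mm thickness towards the clamp (the way to fall), y across the 76 mm width. Once tipped, its z lies level and points to the stop and its former front face (+x) is underneath.
- manifold_nose (a point): Centre of the block's upper end face as it stands (95 mm above its underside). After tipping, this end is the nose that must meet the end stop.
- manifold_center (a point): Centre of the block's volume: standing in the fixture 73.5 mm above the bench, lying flat on the rest strips 51 mm.
- fixture: Fixed work-holding fixture, dark steel plate 400 x 180 mm, its top 20 mm above the bench. Origin: under its middle, at bench level. x runs along its length from the open loading end to the toggle clamp, z up, y across (+y on the robot's side).
- rest_mid (a point): Middle of the nest, midway between the rails and level with the tops of the two white rest strips (26 mm above the bench): fixture x = -50 mm. The strips run from fixture x = -165 to +43 mm; the block stands and later lies on them. Steel guide rails on both sides (inner faces at y = +-41 mm, tops 38 mm above the bench, x = -145 to +45 mm) leave 3 mm of play each side. Axes as the fixture's.
- stop_face (a point): On the face of the end stop that the nose must touch: fixture x = +45 mm, y = 0, 50 mm above the bench; axes as the fixture's. The stop is a steel cross block 80 mm wide, its top 54 mm above the bench. A tipped block reaches 95 mm ahead of its lower front edge; the nose then has 18 to 45 mm left to slide, more or less by a few cm if the foot slips as it falls.
- clamp_handle (a joint): Angle of the clamp handle, rad: 0 to 0.12 at the start (open, leaning up and away from the block); grows as the handle is pushed over and down, away from the block; 1.08 fully shut, handle level, against a stop. Angle above level = 1.08 - value. It stays where it is left; pushing it takes about 3 N at the grip all the way, until the stop at the end, where the linkage locks on dead centre.
- handle_pivot (a point): Axis of the handle, level along the fixture's y: fixture x = +137 mm, y = 0, 98 mm above the bench. The axes turn with the handle.
- handle_end (a point): Free end of the handle on its centre line, 117 mm from handle_pivot: open about x = +192 mm, 201 mm above the bench; shut x = +254 mm, 98 mm above the bench. Two steel straps with a black rubber grip from 51 to 117 mm from the pivot, 18 mm wide along y; its upper side, the one to push, lies 9.5 mm off the centre line.
- clamp_arm: Arm of the toggle clamp, linked to the handle: two steel bars with a 16 mm round black rubber foot 70 mm from the pivot. Origin on its pivot: fixture x = +93 mm, y = 0, 100 mm above the bench. Open, it stands upright to 185 mm above the bench, foot towards the block at x = +66 mm; it swings down level as the handle is pushed and the foot lands 22 mm inside the nose of a block that is home.
- hex_key: Bystander: dark steel hex key, 90 x 24 mm, 7 mm thick, lying on the fixture plate beside one rail (fixture y about +69 mm). Origin under its long leg.
- t_nut: Bystander: dark steel T-nut 28 x 22 x 15 mm on the fixture plate beside the other rail (fixture y about -73 mm). Origin at its underside.
- oil_bottle: Bystander: white oil bottle with a spout, 62 mm diameter, 175 mm tall, standing on the bench behind the fixture (fixture y about -165 mm). Origin at its underside.
- gauge_block: Bystander: ground steel block with holes, 25 x 50 x 75 mm, standing on the bench behind the fixture near its loading end (fixture y about -150 mm). Origin at its underside.
- tool_holder: Bystander: steel taper tool holder, 63 mm diameter, 146 mm tall, standing cone up on the bench at the left. Origin at its underside.
- chip_brush: Bystander: flat chip brush, 220 x 24 x 14 mm, lying on the bench at the right. Origin at its underside, under the handle's front part.
- caliper: Bystander: caliper, 205 x 62 x 12 mm, lying on the bench at the right, nearer the robot. Origin at its underside.
There are look-alikes about, which are no part of the job. Several things have the shape of the manifold; the one meant has the colours described above.

How it is judged:
On the way, in this order (a step that is already met when the one before it is completed fails the run):
1. the block has been tipped and lies flat on the rest strips, nose towards the stop, the clamp still open (angle between manifold's own z axis and vertical between 1.5 and 1.64 rad and height (world z) of manifold_center between 0.046 and 0.056 m and x of manifold_nose in the frame of fixture above -0.08 m and value of joint clamp_handle below 0.5 rad), for 0.2 s.
2. the block is fully home against the end stop, within 3 mm, the clamp still open (angle between manifold's own z axis and vertical between 1.5 and 1.64 rad and height (world z) of manifold_center between 0.046 and 0.056 m and x of manifold_nose in the frame of stop_face above -0.003 m and value of joint clamp_handle below 0.5 rad), for 0.1 s.
At the end, for the whole second after the job is handed in: The block lies flat on the rest strips between the rails (within 0.07 rad, centre 46 to 56 mm above the bench), nose within 3 mm of the end stop, at rest; the clamp handle is shut to 1.02 rad or more and the clamp's foot presses on the block (more than 0.5 N) (angle between manifold's own z axis and vertical between 1.5 and 1.64 rad and height (world z) of manifold_center between 0.046 and 0.056 m and x of manifold_nose in the frame of stop_face between -0.003 and 0.003 m and y of manifold_center in the frame of fixture between -0.006 and 0.006 m and value of joint clamp_handle above 1.02 rad and contact force between clamp_arm and manifold above 0.5 N and linear speed of manifold below 0.01 m/s); the robot touches nothing.
It fails at once if the block is lifted or carried instead of tipped and slid (height (world z) of manifold_center above 0.092 m or (angle between manifold's own z axis and vertical above 1.3 rad and height (world z) of manifold_center above 0.075 m)).
It fails at once if a tool or other bystander is pushed more than 20 mm from its place, knocked over or picked up (distance of any of hex_key, t_nut, oil_bottle, gauge_block, tool_holder, chip_brush, caliper from where it was at the start of the episode above 0.02 m or angle between any of oil_bottle, gauge_block, tool_holder's own z axis and vertical above 0.4 rad).
It also fails if it takes over 51 s, if anything falls off the work surface, if the arm or the gripper's body presses on something with over 40 N, if the wrist force passes 120 N, or if a joint passes its speed limit or range.

## Robot

A 6-joint arm with a two-finger parallel gripper is mounted at the origin on the work surface. World frame = base frame: x ahead of the robot, y to its left, z up, the work surface at z = 0. Lengths are in m, angles in rad, forces in N, time in s.
With the tool pointing down it reaches from about 0.425 to 1.125 m from the base axis. Payload 14.9 kg.
Tool frame: the origin (TCP) lies at the very end of the fingers, on their centre line; the grasp point (between the pads) lies 19 mm behind it; z points along the fingers, y is the line along which they close (so a half turn about z gives the same grasp; the last joint's range is limited). The gripper opens to 91 mm and grips with 3 to 60 N. Pads are 32 mm wide; open, the fingers measure 118 mm over their backs; the gripper's body (76 mm by 178 mm) begins 60 mm behind the grasp point.
Start: joints at [1.247, 0.379, 1.734, -0, 1.028, -0.033], TCP at [0.201, 0.671, 0.214] pointing down, gripper open.
Joint ranges: [-2.77, 2.77], [-0.74, 2.19], [0, 2.66], [-1.06, 4.2], [0.31, 2.87], [-3.08, 3.08]. Speed limits (rad/s): [1.89, 1.89, 2.39, 3.14, 3.14, 3.14].

## Interface

Orientations are given as [roll, pitch, yaw] about the fixed x, y, z axes, in that order (R = Rz(yaw) Ry(pitch) Rx(roll)).
In Python, from rig import bot gives the robot as it stands. Calls block until the motion is done:
- bot.move_to(position, orientation): joint-space move of the TCP to a pose.
- bot.move_straight(position, rot=None, v=0.15): straight line of the TCP; rot=None keeps the orientation; v is the mean speed in m/s.
- bot.move_joints(angles): joint-space move.
- bot.gripper_to(opening): opening from 0.0 (shut) to 1.0 (fully open); the grip force is fixed at half the most; returns when the fingers have stopped.
- bot.hold(seconds).
- bot.solve_ik(position, orientation): joint angles nearest the present ones, or None.
- bot.capture(name): name is "scene" or "top"; returns a dict with "image" (384x512x3 uint8, blue, green, red), "depth" (384x512 float32, m along the optical axis (not along the pixel's ray), 0 where there is no reading), "K" (3x3 intrinsics, pixels), "rvec" (rotation vector, rad) and "tvec" (3), from world to camera coordinates, as OpenCV has them. Camera axes: x right, y down, z forward; pixel columns grow to the right and rows downward; lengths in m; the calibration is good to about 2 mm. A picture is of the moment at which its call begins.
A pose or a line that the arm cannot do raises bot.Unreachable and nothing moves.
- bot.job_done(): hands the job in; it is judged then, once.
Trained networks look in a picture, given as the dict that the camera call returned (one of the last four; its "shot" number tells which), for a name from the list of things; names that differ only in an ending like _2 or _b are one class to them, and where a whole thing is asked for, a point or a joint stands for the part that bears it (a point fixed in the world has none). Each returns a list of dicts, best first, with "conf" (0 to 1); they miss things now and then, are a little off and sometimes report something else, mostly with a low value. They report only what shows in the picture. A call takes as long as a camera call. They do not tell look-alikes from the thing itself.
- bot.look_for(picture, name): "xy" ([column, row] in pixels, amid what is visible of it).
- bot.tip_of(picture, name): "xy" ([column, row] in pixels: a listed point, or the origin of a listed thing).
Readings, each from a call of its own:
- bot.get_time(): time.
- bot.get_joint_pos(): joint angles.
- bot.get_dq(): joint speeds.
- bot.get_effort(): joint torques, N m.
- bot.get_eef_pos(): TCP position.
- bot.get_ee_rot(): TCP orientation.
- bot.get_wrist_force(): force on the tool from outside, world axes, zero at the start.
- bot.get_ft_torque(): the same for the moment, N m.
- bot.get_grip_width(): opening from 0.0 (shut) to 1.0 (fully open).
- bot.get_finger_force(): force on a finger pad.
Only numpy, scipy, OpenCV 4.12 (cv2) and the standard library are available. Lean on these libraries where they do the work, as an engineer would, in place of code of your own. Each camera call takes 0.05 s, during which the arm holds its last target. There are 200 camera calls.

## Working session

There is one attempt and no reset: what is moved stays moved. The work goes in short steps, each a Python script; the robot and the scene stay as the last script left them, time stands still between calls to the robot, and variables do not carry over. Pictures are saved under pics/ and viewed, at most 10 in all, crops included, and the job is handed in when it is done.

```bash
mkdir -p pics; ls; cat > h.py <<'E'
import numpy as np, cv2
from rig import bot
def cam(c):
    R=cv2.Rodrigues(np.array(c["rvec"],float))[0]; return R,np.array(c["tvec"],float).ravel(),np.array(c["K"],float)
def proj(c,p):
    return cv2.projectPoints(np.array(p,float).reshape(-1,1,3),np.array(c["rvec"],float),np.array(c["tvec"],float),np.array(c["K"],float),None)[0].reshape(-1,2)
def atz(c,uv,z):
    R,t,K=cam(c); d=R.T@np.linalg.inv(K)@np.array([uv[0],uv[1],1.]); o=-R.T@t
    return o+d*(z-o[2])/d[2]
def cloud(c):
    R,t,K=cam(c); D=c["depth"]; v,u=np.indices(D.shape)
    P=np.stack([(u-K[0,2])/K[0,0]*D,(v-K[1,2])/K[1,1]*D,D],-1)
    P=(P-t)@R; P[D==0]=np.nan; return P
E
python3 - <<'E'
from h import *
for n in ("scene","top"):
    c=bot.capture(n); cv2.imwrite(f"pics/{n}0.png",c["image"]); np.save(n+"0.npy",c,allow_pickle=True)
    R,t,K=cam(c); print(n,"cam at",(-R.T@t).round(3))
    P=cloud(c)
    for k in ["manifold","manifold_nose","fixture","rest_mid","stop_face","handle_pivot","handle_end","clamp_arm","hex_key","t_nut"]:
        for d in bot.tip_of(c,k)[:3]:
            u,v=d["xy"]; print(k,np.round(d["xy"],1),round(d["conf"],2),P[int(v),int(u)].round(3))
print(bot.get_time())
E
```

```text
pics
scene cam at [ 1.253 -0.4    0.707]
manifold [162.1 321.1] 0.81 [ 0.757 -0.338  0.044]
manifold [201.7 242.7] 0.65 [ 0.588 -0.176  0.062]
manifold [237.1 194.4] 0.61 [0.408 0.023 0.036]
manifold_nose [236.9 168.6] 0.97 [0.351 0.05  0.096]
manifold_nose [197.  212.5] 0.94 [ 0.542 -0.163  0.125]
manifold_nose [155.  298.6] 0.75 [ 0.736 -0.338  0.097]
fixture [235.3 238. ] 0.64 [ 0.584 -0.075  0.027]
fixture [286.9 268.7] 0.43 [ 0.76  -0.021  0.042]
rest_mid [220.8 234.9] 0.7 [ 0.542 -0.102  0.02 ]
stop_face [252.  222.6] 0.75 [ 0.569 -0.012  0.048]
stop_face [268.3 203.7] 0.23 [0.588 0.029 0.115]
handle_pivot [282.6 202.8] 0.57 [0.589 0.075 0.102]
handle_end [304.3 167.7] 0.6 [ 0.328  0.355 -0.   ]
clamp_arm [266.  204.1] 0.78 [0.574 0.031 0.101]
clamp_arm [231.9 233.6] 0.69 [ 0.554 -0.072  0.021]
hex_key [217. 222.] 0.35 [ 0.51  -0.095  0.04 ]
t_nut [254.6 250.3] 0.64 [ 0.653 -0.052  0.028]
top cam at [ 0.437 -0.021  1.32 ]
manifold [309.6 200.2] 0.91 [ 0.553 -0.148  0.122]
manifold [364.  149.5] 0.85 [ 0.714 -0.32   0.097]
manifold [248.1 260.5] 0.58 [0.374 0.033 0.096]
manifold_nose [313. 197.] 0.83 [ 0.563 -0.161  0.117]
manifold_nose [370.2 144.1] 0.68 [ 0.73  -0.339  0.097]
manifold_nose [245.6 259.5] 0.6 [0.377 0.042 0.095]
fixture [276.4 200.4] 0.9 [ 0.563 -0.052  0.019]
rest_mid [293.1 197.5] 0.74 [ 0.573 -0.107  0.02 ]
stop_face [260.  193.2] 0.69 [ 0.581 -0.001  0.056]
handle_pivot [234.6 190.7] 0.45 [0.583 0.077 0.114]
handle_end [210.1 182.2] 0.71 [0.595 0.138 0.197]
clamp_arm [250.5 192.8] 0.67 [0.571 0.026 0.165]
hex_key [288.9 218.4] 0.4 [ 0.505 -0.091  0.02 ]
t_nut [275.  173.2] 0.46 [ 0.648 -0.048  0.039]
1.1
```

View pics/scene0.png

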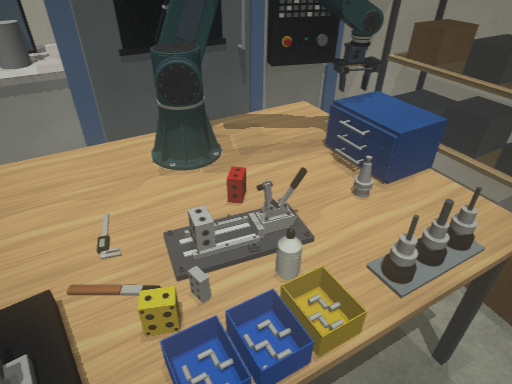

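View pics/top0.png

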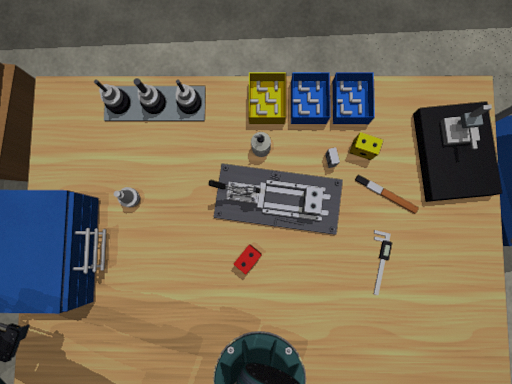

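Look-alikes of the manifold are the red block (scene 237,184), the yellow block (158,310) and the bare aluminium one standing in the fixture (202,228). I choose the last. In the top view it is at (314,198), with the clamp at (240,192) and the handle end at (212,183). Next I fit the fixture and block poses from the depth data and check a crop.

```bash
python3 - <<'E'
from h import *
c=np.load("top0.npy",allow_pickle=True).item(); s=np.load("scene0.npy",allow_pickle=True).item()
P=cloud(c); img=c["image"].astype(int)
ok=(abs(P[...,0]-.57)<.2)&(abs(P[...,1]+.05)<.28)
sat=img.max(-1)-img.min(-1)
m=ok&(P[...,2]>.012)&(P[...,2]<.045)&(sat<30)
n,l,st,ce=cv2.connectedComponentsWithStats(m.astype(np.uint8)); k=l[200,276] or 1+np.argmax(st[1:,4]); k=1+np.argmax(st[1:,4])
r=cv2.minAreaRect(P[l==k][:,:2].astype(np.float32)); print("plate",r)
b=cv2.boxPoints(r); e=[b[1]-b[0],b[2]-b[1]]; e=max(e,key=np.linalg.norm); e=e*np.sign(e[1]); yaw=np.arctan2(e[1],e[0]); o=np.array(r[0])
print("yaw",yaw)
X=np.array([np.cos(yaw),np.sin(yaw)]);Y=np.array([-X[1],X[0]])
Q=np.concatenate([cloud(q).reshape(-1,3) for q in (c,s)]); Q=Q[~np.isnan(Q[:,0])]
F=np.c_[(Q[:,:2]-o)@X,(Q[:,:2]-o)@Y,Q[:,2]]
t=F[(abs(F[:,1])<.07)&(F[:,0]<-.02)&(F[:,0]>-.2)&(F[:,2]>.108)]
print("block top",len(t),np.percentile(t,[1,50,99],axis=0).round(4), cv2.minAreaRect(t[:,:2].astype(np.float32)))
h=F[(abs(F[:,1])<.05)&(F[:,0]>.14)&(F[:,2]>.13)]
print("handle",len(h),np.percentile(h,[1,50,99],axis=0).round(4))
for nm,q in(("top",c),("scene",s)):
  f=lambda x,y,z:[*(o+x*X+y*Y),z]
  pts=[f(sx*.2,sy*.09,.02) for sx,sy in((-1,-1),(-1,1),(1,1),(1,-1))]
  pk=[f(.045,-.04,.054),f(.045,.04,.054),f(.137,0,.098),f(.192,0,.201),f(.093,0,.1),f(-.145,.041,.038),f(.045,.041,.038),f(-.145,-.041,.038),f(.045,-.041,.038)]
  u0=proj(q,pts).min(0).astype(int)-15;u1=proj(q,pts).max(0).astype(int)+15;u0[1]-=35
  sc=5 if nm=="top" else 4
  im=cv2.resize(q["image"][u0[1]:u1[1],u0[0]:u1[0]],None,fx=sc,fy=sc,interpolation=cv2.INTER_CUBIC)
  for p in proj(q,pts+pk): cv2.circle(im,tuple(((p+.5-u0)*sc).astype(int)),4,(0,0,255),1)
  cv2.imwrite(f"pics/crop_{nm}.png",im); print(im.shape)
np.save("fix.npy",[*o,yaw])
E
```

```text
plate ((0.5681737661361694, -0.057826220989227295), (0.39950114488601685, 0.18109190464019775), 82.63800048828125)
yaw 1.4423053
block top 874 [[-0.1292 -0.0369  0.109 ]
 [-0.1049 -0.003   0.1212]
 [-0.0796  0.0376  0.1265]] ((-0.1045120358467102, 0.0009202025830745697), (0.051430970430374146, 0.08030232787132263), 1.804240107536316)
handle 303 [[ 0.1516 -0.0094  0.1321]
 [ 0.1772 -0.0032  0.1719]
 [ 0.2013  0.0074  0.2002]]
(680, 800, 3)
(560, 732, 3)
```

View pics/crop_top.png

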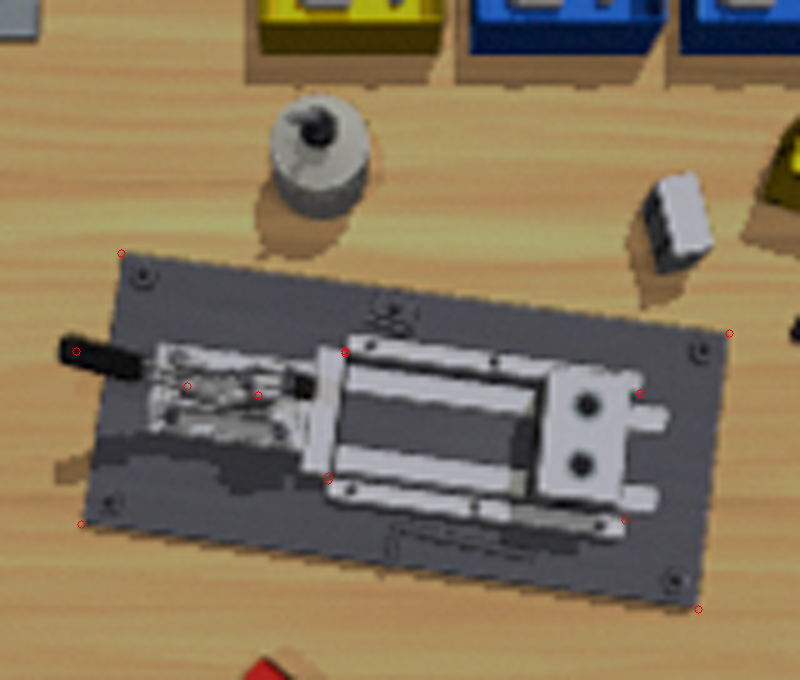

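View pics/crop_scene.png

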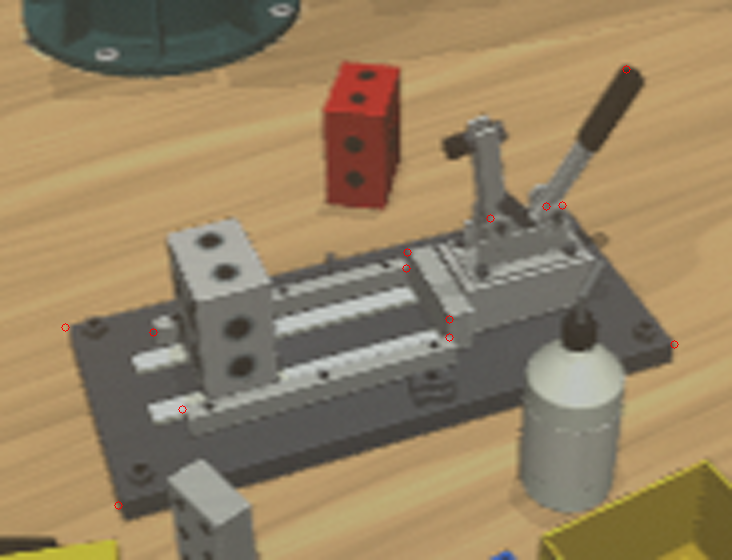

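The crops confirm bare aluminium block standing at fixture x −130 to −80 mm, and the plate and handle overlays match. Next I approach behind the block with the fingers shut.

```bash
cat >> h.py <<'E'
ox,oy,yaw=np.load("fix.npy")
def f(x,y,z): return [ox+x*np.cos(yaw)-y*np.sin(yaw), oy+x*np.sin(yaw)+y*np.cos(yaw), z]
def inv(p):
    d=np.array(p[:2])-[ox,oy]; c,s=np.cos(yaw),np.sin(yaw); return np.array([d@[c,s],d@[-s,c],p[2]])
def force():
    w=np.array(bot.get_wrist_force()); c,s=np.cos(yaw),np.sin(yaw); return np.array([w[:2]@[c,s],w[:2]@[-s,c],w[2]])
def st(tag=""): print(tag,"t",round(bot.get_time(),2),inv(bot.get_eef_pos()).round(4),"F",force().round(1))
E
python3 - <<'E'
from h import *
q0=np.array(bot.get_joint_pos())
best=None
for y in (yaw,yaw-np.pi):
    q=bot.solve_ik(f(-.17,0,.3),[np.pi,0,y]); print(y,q)
    if q is not None and (best is None or abs(q[5]-q0[5])<best[0]): best=(abs(q[5]-q0[5]),y)
y=best[1]; open("yaw.txt","w").write(str(y)); R=[np.pi,0,y]
p=bot.get_eef_pos()
bot.move_straight([p[0]+.1,p[1]-.05,.33],v=.3)
bot.move_to(f(-.19,0,.28),R); bot.gripper_to(0.0)
bot.move_straight(f(-.19,0,.112),v=.2); st()
E
```

```text
1.442305326461792 [-0.43226426  0.11509976  1.89912679  0.          1.12736611 -0.30377326]
-1.6992873271280011 [-4.32264257e-01  1.15099760e-01  1.89912679e+00 -4.44089210e-16
  1.12736611e+00  2.83781940e+00]
 t 7.3 [-0.1902 -0.0007  0.113 ] F [ 0.1 -0.4 -0.3]
```

```bash
python3 - <<'E'
from h import *
hit=None; x=-.165
bot.move_straight(f(x,0,.112),v=.1)
while x<-.085:
    x+=.005; bot.move_straight(f(x,0,.112),v=.06); F=force()
    print(round(x,3),F.round(1),end=" | ")
    if hit is None and F[0]<-.8: hit=x
    if hit is not None and x-hit>.03 and F[0]>-.5: break
st("end"); bot.hold(.3)
c=bot.capture("scene"); cv2.imwrite("pics/s1.png",c["image"][120:300,130:340].repeat(3,0).repeat(3,1)); np.save("s1.npy",c,allow_pickle=True)
E
```

```text
-0.16 [ 0.1  0.6 -0. ] | -0.155 [ 0.1 -0.1  0.3] | -0.15 [0.  0.3 0.4] | -0.145 [-1.   0.2  0.3] | -0.14 [-0.1 -0.5  0.8] | -0.135 [-0.5  0.3 -0.2] | -0.13 [-0.7 -0.7  0.2] | -0.125 [-0.5 -0.  -0.5] | -0.12 [-0.2  0.2 -0.1] | -0.115 [-1.   0.3 -0.1] | -0.11 [-0.2 -0.1  0.1] | end t 10.45 [-0.1097  0.      0.112 ] F [-0.2 -0.1  0.1]
```

View pics/s1.png

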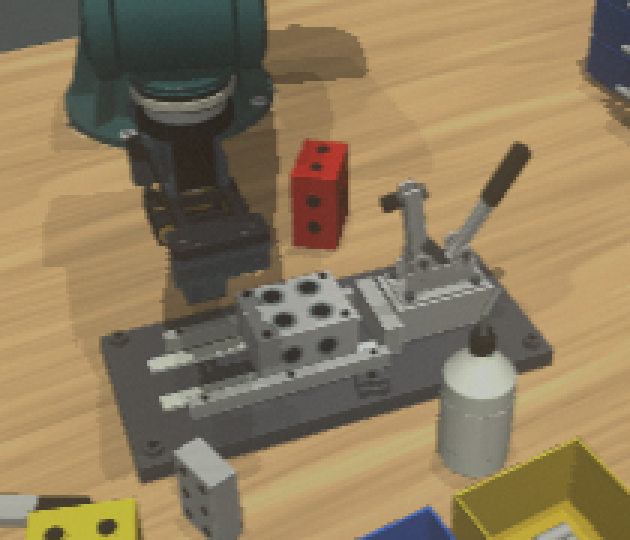

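The block has fallen flat at crop (300,320), with a gap still left to the stop. The clamp is still open. Next I lower the fingers behind its tail and slide it home.

```bash
python3 - <<'E'
from h import *
bot.move_straight(f(-.135,0,.112),v=.2); bot.move_straight(f(-.135,0,.05),v=.15); st()
x=-.115; bot.move_straight(f(x,0,.05),v=.1)
while x<-.045:
    x+=.003 if x<-.08 else .0015; bot.move_straight(f(x,0,.05),v=.05); F=force()
    print(round(x,4),F[0].round(1),end=" | ")
    if F[0]<-10: break
bot.hold(.15); st("end")
c=bot.capture("top"); P=cloud(c); Q=P[~np.isnan(P[...,0])]
d=Q[:,:2]-[ox,oy]; C,S=np.cos(yaw),np.sin(yaw); G=np.c_[d@[C,S],d@[-S,C],Q[:,2]]
t=G[(abs(G[:,1])<.06)&(G[:,0]>-.06)&(G[:,0]<.06)&(G[:,2]>.068)&(G[:,2]<.085)]
print(len(t),np.percentile(t,[1,50,99],axis=0).round(4))
E
```

```text
t 11.64 [-0.1348 -0.0002  0.0503] F [-0.5  0.7 -0.4]
-0.112 0.1 | -0.109 0.6 | -0.106 -0.8 | -0.103 0.5 | -0.1 -0.4 | -0.097 -0.2 | -0.094 -0.2 | -0.091 0.3 | -0.088 -0.3 | -0.085 -0.1 | -0.082 0.8 | -0.079 0.1 | -0.0775 1.1 | -0.076 -0.7 | -0.0745 -0.6 | -0.073 -0.5 | -0.0715 0.3 | -0.07 -0.3 | -0.0685 -0.7 | -0.067 -1.5 | -0.0655 -18.4 | end t 17.39 [-0.0668  0.0002  0.0501] F [-18.7   2.8   2.1]
398 [[-0.0059 -0.0373  0.0714]
 [ 0.0188  0.0006  0.0766]
 [ 0.0436  0.0371  0.0821]]
```

Home: force jumped to 18 N with the finger front at about −0.050, and the nose at about +0.044. Now the handle.

```bash
python3 - <<'E'
from h import *
R=[np.pi,0,float(open("yaw.txt").read())]; hw=.016
bot.move_straight(f(-.09,0,.05),v=.1); bot.move_straight(f(-.09,0,.27),v=.25)
bot.move_straight(f(.13,0,.27),v=.25); bot.move_straight(f(.13,0,.187),v=.15); st()
def C(a,r=.095,o=.0095): return f(.137+r*np.cos(a)-o*np.sin(a)-hw,0,.098+r*np.sin(a)+o*np.cos(a))
for a in np.arange(1.1,.04,-.075):
    bot.move_straight(C(a),v=.08); F=force(); print(round(a,2),F.round(1),end=" | ")
    if np.linalg.norm(F)>30: break
while a>-.06:
    a-=.015; bot.move_straight(C(a),v=.05); F=force(); print(round(a,3),F.round(1),end=" | ")
    if F[2]>15: break
bot.hold(.1); st("end")
c=bot.capture("scene"); cv2.imwrite("pics/s2.png",c["image"][120:300,130:340].repeat(3,0).repeat(3,1))
E
```

```text
t 20.6 [ 0.1298 -0.0005  0.1878] F [-0.6  0.5  0.2]
1.1 [0.3 0.3 0.4] | 1.03 [0.3 0.1 0.7] | 0.95 [0.2 0.1 0.1] | 0.88 [0.3 0.4 0.1] | 0.8 [-0.1 -0.3 -0.2] | 0.73 [-0.2  0.1  0.2] | 0.65 [-0.3  0.2 -0. ] | 0.58 [-0.4 -0.5  0.7] | 0.5 [ 0.6 -1.1 -0. ] | 0.43 [ 0.3 -0.7 -0.5] | 0.35 [-1.1  0.6  1.4] | 0.28 [-0.8 -0.7  0. ] | 0.2 [-0.6  0.3 -0.6] | 0.13 [-0.4  0.6  0.1] | 0.05 [0.3 0.2 0.1] | 0.035 [0.1 0.  0.6] | 0.02 [-0.1 -0.5  0. ] | 0.005 [0.3 0.5 0.3] | -0.01 [-2.4  3.4 12.8] | -0.025 [-5.9 11.6 32.8] | end t 25.92 [ 0.2161 -0.0003  0.107 ] F [-5.4 11.3 31.9]
```

View pics/s2.png

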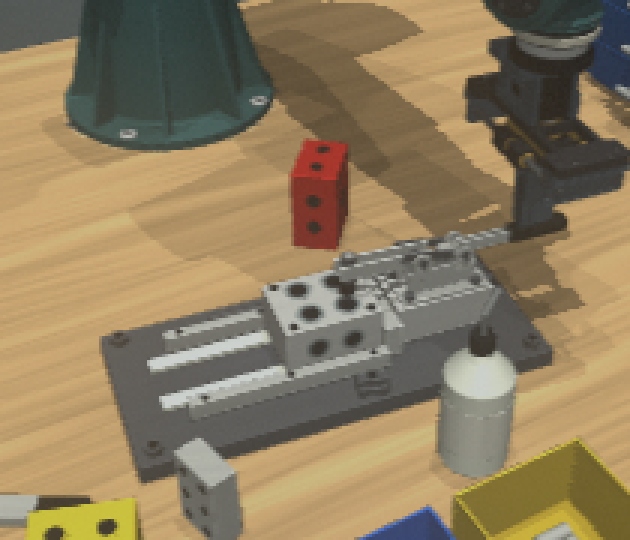

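The handle lies level at (530,228). The clamp foot is down on the block at (345,285) and the nose is against the stop. Next I retreat, check the handle height and hand in.

```bash
python3 - <<'E'
from h import *
p=inv(bot.get_eef_pos()); bot.move_straight(f(p[0],0,.25),v=.15); bot.move_straight(f(p[0],.25,.3),v=.25); bot.hold(.3)
G=[]
for n in("top","scene"):
    c=bot.capture(n); P=cloud(c); Q=P[~np.isnan(P[...,0])]
    d=Q[:,:2]-[ox,oy]; C,S=np.cos(yaw),np.sin(yaw); G.append(np.c_[d@[C,S],d@[-S,C],Q[:,2]])
G=np.concatenate(G)
h=G[(abs(G[:,1])<.007)&(G[:,0]>.19)&(G[:,0]<.25)&(G[:,2]>.08)&(G[:,2]<.15)]
print("handle slope",np.polyfit(h[:,0],h[:,2],1),len(h))
t=G[(abs(G[:,1])<.05)&(G[:,0]>-.08)&(G[:,0]<.01)&(G[:,2]>.068)&(G[:,2]<.085)]
print("block",np.percentile(t,[1,50,99],axis=0).round(4)); st()
E
```

```text
handle slope [-0.01246546  0.10844496] 184
block [[-0.0495 -0.0365  0.0695]
 [-0.0206 -0.0011  0.0764]
 [ 0.0094  0.0378  0.0819]]
 t 28.65 [0.216  0.2498 0.2998] F [-0.3 -0.6 -0. ]
```

The handle is level, and the block's tail at −0.0495 puts its nose at the stop.

```bash
python3 -c "
from rig import bot
print(bot.job_done())"
```

```text
the job is handed in; nothing more can be done
None
```

The block was tipped flat and slid home against the end stop, the clamp was then pushed fully shut on it, and the job was handed in at about 29 s of the 51 s; the judge's result was not shown.

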